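# Sort parcels with the counter's thickness gauge

## Task

First lay the loose wooden bar across the two notched posts so that it lies down in both notches. Then use it as the thickness gauge for the three brown parcels, sliding them along the counter without lifting them: each one that fits goes under the bar until more than half of its length is out beyond it, and the one that is too thick is slid up against the bar until it is stopped, then slid away and left wholly on the black returns mat. Leave the bar in its notches and do not disturb the other things on the counter.

Things in the scene. Friction and masses are not known exactly. Their poses are not given: they have to be found in the camera images.
- gauge: wooden thickness gauge: two posts fixed to the counter, at y = +170 and -170 mm, each 36 mm wide (y), 52 mm deep (x), 61 mm high; 304 mm of bare level counter between them. Origin on the counter midway between the posts; x points away from the robot, through the gate; z up. With the bar in the notches the gate under it is 33 mm high.
- notch_left (a point): centre of the floor of the U notch in the post at gauge y = +170 mm, 33 mm above the counter. The notch is open upwards and runs along the gauge's y; 28 mm wide, flaring wider from 46 mm above the counter to the post's top at 61 mm.
- notch_right (a point): centre of the floor of the U notch in the post at gauge y = -170 mm, 33 mm above the counter. The notch is open upwards and runs along the gauge's y; 28 mm wide, flaring wider from 46 mm above the counter to the post's top at 61 mm.
- bar: loose straight wooden bar, 380 mm long (its x) x 20 mm wide (its y) x 30 mm tall (its z), about 0.16 kg; origin at the centre of its underside. Starts flat on the counter at one side (left or right), its length roughly along world x (within 0.25 rad).
- bar_mid (a point): centre of the bar, 15 mm above its underside; 48 mm above the counter when the bar rests in the notches
- parcel_a: closed brown cardboard parcel with a strip of paper tape, 100 mm long (its x) x 66 mm wide (its y) x 27 mm thick (its z), about 0.26 kg; origin at the centre of its underside. Starts flat on the counter on the robot's side of the gauge, its length roughly along the gauge's x (within about 0.2 rad). All three parcels look alike but for thickness.
- parcel_b: closed brown cardboard parcel with a strip of paper tape, 100 mm long (its x) x 66 mm wide (its y) x 23 mm thick (its z), about 0.22 kg; origin at the centre of its underside. Starts flat on the counter on the robot's side of the gauge, its length roughly along the gauge's x (within about 0.2 rad). All three parcels look alike but for thickness.
- parcel_c: closed brown cardboard parcel with a strip of paper tape, 100 mm long (its x) x 66 mm wide (its y) x 41 mm thick (its z), about 0.36 kg; origin at the centre of its underside. Starts flat on the counter on the robot's side of the gauge, its length roughly along the gauge's x (within about 0.2 rad). All three parcels look alike but for thickness.
- mat: black rubber mat for returns, 200 mm (its x) x 180 mm (its y), level with the counter so that parcels slide onto it freely; origin at its centre. Fixed, at the other side from the bar.
- tape_roll: bystander: clear roll of tape lying flat, 72 mm across, 45 mm high; origin at the centre of its underside
- stapler: bystander: black and steel stapler, 115 x 34 mm, 36 mm high; origin at the centre of its underside
- mug: bystander: white mug, 80 mm across plus its handle, 90 mm high; origin at the centre of its underside
- toy_car: bystander: yellow toy car, 120 x 50 mm, 45 mm high; origin at the centre of its underside
- jar: bystander: glass jar with a steel lid, 66 mm across, 80 mm high; origin at the centre of its underside
There are look-alikes about, which are no part of the job. Leave any green look-alike of the parcel_a alone.

How it is judged (in metres and radians):
On the way, in this order (a step that is already met when the one before it is completed fails the run):
1. the bar lies released in both notches while all three parcels are still on the robot's side, off the mat (x of bar_mid in the frame of gauge between -0.008 and 0.008 m and y of bar_mid in the frame of gauge between -0.03 and 0.03 m and z of bar_mid in the frame of gauge between 0.042 and 0.053 m and angle between the x axis of bar and the y axis of gauge, either way round below 0.06 rad and contact force between the fingers and bar below 0.3 N and linear speed of bar below 0.01 m/s and x of each of parcel_a, parcel_b, parcel_c in the frame of gauge below -0.03 m and horizontal distance between parcel_c and mat above 0.11 m), for 0.2 s.
2. the parcel that is too thick has been slid up against the bar (contact force between parcel_c and bar above 0.5 N).
At the end, for the whole second after the job is handed in: Bar at rest in both notches (centre within 8 mm across, 30 mm along, 5 mm in height, 0.06 rad). Both fitting parcels flat, still, between the posts, centres 8 to 250 mm beyond the bar's centre line. Thick parcel flat, still, centre within 62 mm (x) and 58 mm (y) of the mat's centre (x of bar_mid in the frame of gauge between -0.008 and 0.008 m and y of bar_mid in the frame of gauge between -0.03 and 0.03 m and z of bar_mid in the frame of gauge between 0.042 and 0.053 m and angle between the x axis of bar and the y axis of gauge, either way round below 0.06 rad and linear speed of each of bar, parcel_a, parcel_b, parcel_c below 0.01 m/s and x of parcel_a in the frame of gauge between 0.008 and 0.25 m and y of parcel_a in the frame of gauge between -0.17 and 0.17 m and height (world z) of each of parcel_a, parcel_b, parcel_c below 0.008 m and angle between each of parcel_a, parcel_b, parcel_c's own z axis and vertical below 0.1 rad and x of parcel_b in the frame of gauge between 0.008 and 0.25 m and y of parcel_b in the frame of gauge between -0.17 and 0.17 m and x of parcel_c in the frame of mat between -0.062 and 0.062 m and y of parcel_c in the frame of mat between -0.058 and 0.058 m); the robot touches nothing.
It fails at once if a parcel is lifted more than 15 mm off the counter (height (world z) of any of parcel_a, parcel_b, parcel_c above 0.015 m).
It fails at once if a parcel is tipped by more than 0.5 rad (angle between any of parcel_a, parcel_b, parcel_c's own z axis and vertical above 0.5 rad).
It fails at once if a bystander is shifted by more than 30 mm or knocked over (distance of any of tape_roll, stapler, mug, toy_car, jar from where it was at the start of the episode above 0.03 m or angle between any of tape_roll, stapler, mug, toy_car, jar's own z axis and vertical above 0.5 rad).
It also fails if it takes over 72 s, if anything falls off the work surface, if the arm or the gripper's body presses on something with over 40 N, if the wrist force passes 120 N, or if a joint passes its speed limit or range.

## Robot

A 6-joint arm with a two-finger parallel gripper is mounted at the origin on the work surface. World frame = base frame: x ahead of the robot, y to its left, z up, the work surface at z = 0. Lengths are in mm, angles in rad, forces in N, time in s.
With the tool pointing down it reaches from about 275 to 750 mm from the base axis. Payload 10.2 kg.
Tool frame: the origin (TCP) lies midway between the tips of the shut fingers; the grasp point (between the pads) lies 19 mm behind it (ctrl.grasp_offset is the distance from the TCP to the grasp point, in mm); z points along the fingers, y is the line along which they close (so a half turn about z gives the same grasp; the last joint's range is limited). The gripper opens to 85 mm and grips with 20 to 120 N. Pads are 22 mm wide; open, the fingers measure 114 mm over their backs; the gripper's body (76 mm by 85 mm) begins 54 mm behind the grasp point. The pads swing forward as they close: fully open they stand 13 mm farther back than shut.
Start: joints at [-1.399, 0.313, 1.498, -0, 1.331, -0.223], TCP at [201.915, -484.625, 231.294] pointing down, gripper open.
Joint ranges: [-2.94, 2.94], [-0.97, 2.17], [0.19, 2.56], [-1.23, 4.37], [0.02, 3.11], [-2.88, 2.88]. Speed limits (rad/s): [2.39, 2.39, 3.01, 3.14, 3.14, 3.14].

## Interface

Orientations are given as a unit quaternion [w, x, y, z].
In Python, from rig import ctrl, viewer, models gives the robot as it stands. The module is installed in compiled form; this text tells all that it offers.
- The arm moves only by the shell command python3 -m pendant 'ROWS' [OPENING] [FORCE]. ROWS is text: rows parted by semicolons, each of 4 numbers parted by spaces: the shift along the tool's x, y, z in m, then the turn about the tool's z in rad. In form: x y z yaw; .... A call has 1 to 10 rows; each row shifts and turns the commanded pose from where the row before left it, along the tool's axes as they then stand; what a row does not reach is not made up. A row lasts 1/8 s, in which the tool goes at most 62.5 mm and 10.7 degrees, less where a joint would pass 70% of its speed; a pose out of reach is approached as far as the arm can. A call is refused whole if a number of a shift passes 0.0625 or a number of a turn 0.188, either way. A call with a gripper value outside its range is refused whole. OPENING is the opening, from 0 (shut) to 1 (fully open), set as the call begins (- or left out, the last holds). The fingers move at their own pace and stop on an object; FORCE is the grip in N (left out, the last holds). Time passes only in rows, so rows that do not move let the fingers close. It gives the time, the measured TCP pose, the force, the opening and the grip force at its end, in the units of the state.
- ctrl.sense(): the state, without advancing time (a new reading comes with each control period).
- viewer.capture(name): name is "scene" or "top"; returns a dict with "color" (400x640x3 uint8, red, green, blue), "vertical_fov" (degrees; the focal length in pixels is half the picture's height over the tangent of half this angle, whatever the lens; pixels are square), "cx", "cy" (the principal point, pixels), "pose" (4x4, takes a point from camera to world coordinates). Camera axes: x right, y down, z forward; pixel columns grow to the right and rows downward; lengths in mm; the calibration is good to about 2 mm. A picture is of the moment at which its call begins. There is no depth.
- ctrl.finish_job(): hands the job in; it is judged then, once.
Trained networks look in the newest picture that a camera, given by its name, has taken for a name from the list of things; names that differ only in an ending like _2 or _b are one class to them, and where a whole thing is asked for, a point or a joint stands for the part that bears it (a point fixed in the world has none). Each returns a list of dicts, best first, with "p" (0 to 1); they miss things now and then, are a little off and sometimes report something else, mostly with a low value. They report only what shows in the picture. A call takes as long as a camera call. They do not tell look-alikes from the thing itself.
- models.boxes_of(camera, query): "at" ([x, y, z] in mm, in world coordinates, good to about 4 mm: the middle of the surface that is visible of it).
The state is a dict: "time_s": time; "joints": joint angles; "dq": joint speeds; "tau": joint torques, N m; "eef_pos": TCP position; "ee_rot": TCP orientation; "force": force on the tool from outside, world axes, zero at the start; "wrist_torque": the same for the moment, N m; "grip_width": opening from 0.0 (shut) to 1.0 (fully open); "grip_force": force on a finger pad.
Only numpy, scipy, OpenCV 4.12 (cv2) and the standard library are available. Lean on these libraries where they do the work, as an engineer would, in place of code of your own. Each camera call takes 0.05 s, during which the arm holds its last target. There are 200 camera calls.

## Working session

There is one attempt and no reset: what is moved stays moved. The work goes in short steps, Python scripts to look and compute and a shell command to move; the robot and the scene stay as the last step left them, time stands still between calls to the robot, and variables do not carry over. Pictures are saved under pics/ and viewed, at most 10 in all, crops included, and the job is handed in when it is done.

```bash
mkdir -p pics
cat > h.py <<'E'
import numpy as np, cv2
from rig import ctrl, viewer, models
def cap(n,f=None):
    c=viewer.capture(n)
    if f: cv2.imwrite('pics/'+f,c['color'][:,:,::-1])
    return c
def K(c): return 200/np.tan(np.radians(c['vertical_fov'])/2)
def px2w(c,u,v,z):
    f=K(c);P=np.array(c['pose']);d=P[:3,:3]@np.array([(u-c['cx'])/f,(v-c['cy'])/f,1])
    o=P[:3,3];return o+d*(z-o[2])/d[2]
def w2px(c,p):
    P=np.array(c['pose']);q=P[:3,:3].T@(np.array(p)-P[:3,3]);return K(c)*q[0]/q[2]+c['cx'],K(c)*q[1]/q[2]+c['cy']
E
python3 - <<'E'
from h import *
for n in ('top','scene'):
    c=cap(n,n+'1.png');print(n,np.round(c['pose'],3).tolist(),K(c))
    for q in ['gauge','notch_left','notch_right','bar','parcel_a','mat','tape_roll','stapler','mug','toy_car','jar']:
        for d in models.boxes_of(n,q)[:5]:
            print(q,round(d['p'],2),np.round(d['at']),np.round(w2px(c,d['at'])))
s=ctrl.sense();print(s)
E
```

```text
top [[-0.017, -0.989, 0.146, 272.03], [-1.0, 0.018, 0.01, 8.231], [-0.012, -0.146, -0.989, 1535.967], [0.0, 0.0, 0.0, 1.0]] 469.36468976028925
gauge 0.92 [695. -47.  32.] [338. 133.]
notch_left 0.83 [697. -42.  34.] [337. 133.]
notch_right 0.83 [694. -46.  33.] [338. 134.]
notch_right 0.41 [731. 293.  81.] [233. 120.]
bar 0.96 [ 482. -358.   29.] [436. 196.]
parcel_a 0.94 [340.  42.  24.] [313. 242.]
parcel_a 0.77 [ 543. -117.   23.] [360. 179.]
parcel_a 0.69 [527.  90.  27.] [297. 185.]
parcel_a 0.68 [228. 330.  30.] [222. 279.]
mat 0.59 [495. 346.  -1.] [221. 197.]
tape_roll 0.67 [349. 220.  42.] [257. 240.]
stapler 0.51 [730. 299.  82.] [231. 121.]
stapler 0.4 [ 368. -221.   38.] [395. 231.]
stapler 0.24 [ 482. -356.   28.] [435. 196.]
mug 0.81 [ 756. -301.   43.] [415. 113.]
toy_car 0.66 [755. 217.  26.] [258. 118.]
jar 0.59 [730. 296.  82.] [232. 121.]
scene [[-0.462, 0.649, -0.604, 1195.131], [0.887, 0.339, -0.314, 380.954], [0.0, -0.681, -0.732, 891.039], [0.0, 0.0, 0.0, 1.0]] 451.9956940148781
gauge 0.95 [699.  40.  34.] [283. 260.]
notch_left 0.96 [700.  39.  34.] [283. 261.
[... 649 characters left out ...]
, 'joints': array([-1.39940878e+00,  3.12879330e-01,  1.49765014e+00,  1.50183025e-05,
        1.33102336e+00, -2.23374190e-01]), 'dq': array([-3.63596151e-04,  3.99796779e-05,  1.98766387e-04, -1.18034086e-03,
       -1.63687838e-03, -5.44276944e-04]), 'tau': array([ 5.97832804e-04, -4.12165511e+01, -2.59895217e+01, -1.62458623e-04,
        5.55389051e-04, -1.39731043e-06]), 'eef_pos': array([ 201.91698422, -484.63861763,  231.32354872]), 'ee_rot': array([2.00956922e-05, 9.80583906e-01, 1.96099983e-01, 6.77435782e-06]), 'force': array([ 0.32644879, -0.27767182, -0.15685772]), 'wrist_torque': array([-0.03434032, -0.05785693, -0.01333   ]), 'grip_force': 0.0, 'grip_width': 1.0016722961438065}
```

```bash
python3 -c "
import cv2
a=cv2.imread('pics/top1.png')[80:310,190:470];cv2.imwrite('pics/t1.png',cv2.resize(a,None,fx=2.6,fy=2.6,interpolation=cv2.INTER_CUBIC))
a=cv2.imread('pics/scene1.png')[110:360,130:500];cv2.imwrite('pics/s1.png',cv2.resize(a,None,fx=2.1,fy=2.1,interpolation=cv2.INTER_CUBIC))"
```

```text
(no output)
```

View pics/t1.png

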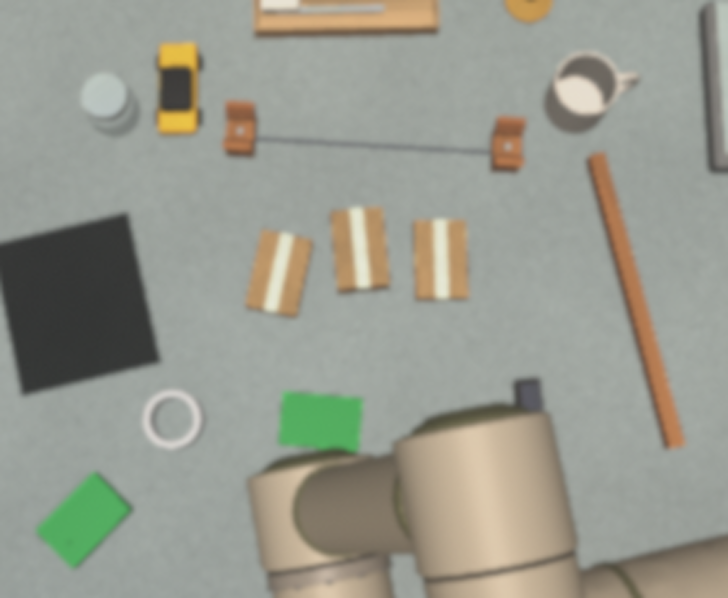

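View pics/s1.png

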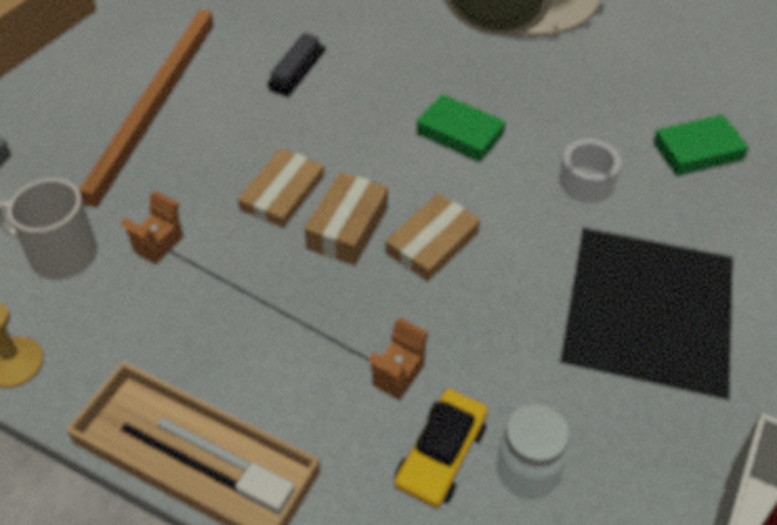

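The top crop shows three brown parcels at (279,272), (360,249) and (441,259); the middle one is the thickest in the scene view at (347,218). The green look-alikes are at (320,420) and (85,520), and nothing else could be taken for a parcel. The bar runs from (597,155) to (674,445), the posts are at (240,130) and (507,147), and the mat is on the left. Next I'll segment for numbers.

```bash
cat > seg.py <<'E'
from h import *
from scipy.optimize import least_squares
def box(x,y,a,L,W,z0,z1):
    R=np.array([[np.cos(a),-np.sin(a)],[np.sin(a),np.cos(a)]])
    b=(R@(np.array([[1,1],[1,-1],[-1,-1],[-1,1]])*[L/2,W/2]).T).T+[x,y]
    return np.array([[*p,z] for z in (z0,z1) for p in b])
def sil(c,pts,s=4):
    m=np.zeros((400*s,640*s),np.uint8)
    q=np.array([w2px(c,p) for p in pts]);h=cv2.convexHull(((q+.5)*s).astype(np.float32)).astype(np.int32)
    cv2.fillConvexPoly(m,h,255);return cv2.resize(m,(640,400),interpolation=cv2.INTER_AREA)/255.
def brown(c):
    hsv=cv2.cvtColor(c['color'],cv2.COLOR_RGB2HSV).astype(int);H,S,V=hsv[...,0],hsv[...,1],hsv[...,2]
    return ((H<30)&(S>55)&(V>50)).astype(np.uint8)
def blobs(c,m,amin=60):
    n,l,st,ce=cv2.connectedComponentsWithStats(m)
    return [(l==i,st[i],ce[i]) for i in range(1,n) if st[i][4]>amin]
def fit(cs,masks,p0,dims,z0=0):
    # Nelder-Mead on silhouette mismatch over cameras
    from scipy.optimize import minimize
    L,W,T=dims
    def f(p): return sum(np.abs(sil(c,box(p[0],p[1],p[2],L,W,z0,z0+T))-m).sum() for c,m in zip(cs,masks))
    r=minimize(f,p0,method='Nelder-Mead',options=dict(initial_simplex=np.array([p0]+[[p0[0]+12,p0[1],p0[2]],[p0[0],p0[1]+12,p0[2]],[p0[0],p0[1],p0[2]+.15]]),xatol=.3,fatol=.3,maxiter=120))
    return r.x,r.fun
def pick(c,bl,p,fill=True):
    u=np.array(w2px(c,p));m=min(bl,key=lambda b:np.linalg.norm(b[2]-u))[0].astype(np.uint8)
    if fill: m=cv2.morphologyEx(m,cv2.MORPH_CLOSE,np.ones((9,9)))
    return m.astype(float)
E
python3 - <<'E'
from seg import *
c=cap('top');s=cap('scene')
bt=blobs(c,cv2.morphologyEx(brown(c),cv2.MORPH_CLOSE,np.ones((5,5))));bs=blobs(s,cv2.morphologyEx(brown(s),cv2.MORPH_CLOSE,np.ones((5,5))))
for b in bt: print('top',b[1],np.round(b[2],1),np.round(px2w(c,*b[2],20)))
for b in bs: print('scene',b[1],np.round(b[2],1),np.round(px2w(s,*b[2],20)))
for nm,p,T in (('L',[530,90,25],0),('M',[560,-5,30],0),('R',[545,-112,20],0)):
  for T in (23,27,41):
    print(nm,T,[np.round(v,2) for v in fit([c,s],[pick(c,bt,p),pick(s,bs,p)],[p[0],p[1],0],(100,66,T))])
p=[482,-358,25];print('bar',fit([c,s],[pick(c,bt,p,0),pick(s,bs,p,0)],[482,-358,-.25],(380,20,30)))
for p in ([695,122,30],[680,-220,30]):
    print('post',fit([c,s],[pick(c,bt,p),pick(s,bs,p)],[p[0],p[1],0],(52,36,61)))
g=c['color'].max(2);k=(g<60).astype(np.uint8);b=min(blobs(c,k,500),key=lambda b:np.linalg.norm(b[2]-[221,197]))
print('mat',b[1],fit([c],[b[0].astype(float)],[495,350,.2],(200,180,1)))
E
```

```text
top [   0    0  123   82 8887] [58.3 37. ] [1061.  912.   20.]
top [ 287   64   72   30 1845] [324.7  78.7] [890.  -6.  20.]
top [384  64  19  25 360] [393.8  76.7] [ 892. -240.   20.]
top [151  77  19  60 901] [159.6 107. ] [802. 552.  20.]
top [250  96  17  36 423] [258.5 113.5] [772. 218.  20.]
top [ 586  110   54  290 6640] [624.1 256.8] [ 276. -946.   20.]
top [   0  117   68  283 8341] [ 20.  255.4] [313. 988.  20.]
top [275 118  14  22 239] [281.9 129. ] [717. 140.  20.]
top [379 124  13  22 245] [384.9 134.9] [ 690. -202.   20.]
top [416 139  38 114 909] [434.3 196. ] [ 482. -355.   20.]
top [ 502  152   37   86 2943] [520.5 195.2] [ 480. -634.   20.]
top [ 551  155   27   86 2208] [564.4 198. ] [ 468. -775.   20.]
top [317 161  10  31 235] [321.6 176. ] [555.  10.  20.]
top [330 160  10  31 236] [334.4 175. ] [558. -32.  20.]
top [349 165   9  30 234] [352.7 179.4] [542. -91.  20.]
top [362 164   8  31 229] [365.6 179.3] [ 541. -134.   20.]
top [285 168  25  34 492] [297.  184.3] [529.  91.  20.]
top [  89  204   66   55 2672] [121.7 231. ] [386. 662.  20.]
top [  288   237 
[... 1665 characters left out ...]
float64(904.97)]
M 41 [array([5.4881e+02, 6.6500e+00, 4.9000e-01]), np.float64(1009.36)]
R 23 [array([ 540.15, -113.78,    0.  ]), np.float64(531.26)]
R 27 [array([ 541.31, -111.89,    0.  ]), np.float64(556.58)]
R 41 [array([ 5.4184e+02, -1.1157e+02, -4.0000e-02]), np.float64(757.37)]
bar (array([ 4.86922737e+02, -3.56329538e+02,  2.14459425e-01]), np.float64(227.82745098039214))
post (array([ 7.05953704e+02,  1.36797682e+02, -4.91648322e-02]), np.float64(169.47450980392156))
post (array([ 6.79689111e+02, -2.01429086e+02, -3.73271750e-02]), np.float64(192.61568627450978))
mat [ 189  165   60   65 2767] (array([4.97391658e+02, 3.51027292e+02, 2.79089166e-01]), np.float64(486.70588235294116))
```

```bash
cat > st.py <<'E'
import sys; from h import *
def state():
    s=ctrl.sense();q=s['ee_rot'];h=2*np.arctan2(q[2],q[1]);h=(h+np.pi)%(2*np.pi)-np.pi
    return s,h
def plan(x,y,z,h):
    s,h0=state();d=np.array([x,y,z])-s['eef_pos']
    R=lambda a:(d[0]*np.cos(a)+d[1]*np.sin(a),d[0]*np.sin(a)-d[1]*np.cos(a),-d[2])
    print('t',round(s['time_s'],2),'pos',np.round(s['eef_pos'],1),'h',round(h0,3),'F',np.round(s['force'],1),'grip',round(float(s['grip_width']),3),round(float(s['grip_force']),1))
    print(' total shift now-axes',np.round(R(h0)),' after-turn axes',np.round(R(h),1),'yaw',round((h0-h+np.pi)%(2*np.pi)-np.pi,3))
if __name__=='__main__': plan(*map(float,sys.argv[1:5]))
E
python3 -m pendant '0 0 0 0.181; 0.0382 -0.0082 0.012 0; 0.0382 -0.0082 0.012 0; 0.0382 -0.0082 0.012 0; 0.0382 -0.0082 0.012 0; 0.0382 -0.0082 0.012 0; 0.0382 -0.0082 0.012 0; 0.0382 -0.0082 0.012 0; 0.0382 -0.0082 0.012 0' 1; python3 -m pendant '0 0 0 0'; python3 st.py 487 -356 5 0.214
```

```text
time_s: 2.42
eef_pos: [487.8, -355.1, 134.9]
ee_rot: [0.0, 0.994, 0.107, 0.0]
force: [-0.5, 0.4, 0.9]
grip_width: 1.001
grip_force: 0.0
time_s: 2.55
eef_pos: [488.1, -354.0, 134.0]
ee_rot: [-0.001, 0.994, 0.108, -0.0]
force: [-1.0, 0.8, 0.4]
grip_width: 0.999
grip_force: 0.0
t 2.55 pos [ 488.1 -354.   134. ] h 0.217 F [-1.   0.8  0.4] grip 0.999 0.0
 total shift now-axes [ -1.   2. 129.]  after-turn axes [ -1.5   1.7 129. ] yaw 0.003
```

```bash
python3 -m pendant '0 0 0.04 0; 0 0 0.04 0; 0 0 0.03 0; 0 0 0.019 0; 0 0 0 0' 1 ; python3 -m pendant '0 0 0 0;0 0 0 0;0 0 0 0;0 0 0 0;0 0 0 0;0 0 0 0' 0 50; python3 -m pendant '0 0 -0.02 0;0 0 -0.03 0;0 0 -0.04 0; 0 0 -0.04 0'; python3 st.py 692.8 -32.3 135 1.493
```

```text
time_s: 3.18
eef_pos: [486.1, -355.7, 5.7]
ee_rot: [-0.001, 0.994, 0.106, -0.0]
force: [0.2, -0.0, 0.2]
grip_width: 1.001
grip_force: 0.0
time_s: 3.92
eef_pos: [486.9, -355.9, 6.9]
ee_rot: [0.0, 0.994, 0.107, 0.0]
force: [-1.2, -0.2, 5.0]
grip_width: 0.222
grip_force: 50.4
time_s: 4.42
eef_pos: [486.3, -355.3, 136.9]
ee_rot: [-0.001, 0.994, 0.107, -0.0]
force: [0.5, -0.1, -1.5]
grip_width: 0.219
grip_force: 49.5
t 4.42 pos [ 486.3 -355.3  136.9] h 0.214 F [ 0.5 -0.1 -1.5] grip 0.219 49.5
 total shift now-axes [ 270. -272.    2.]  after-turn axes [338.1 180.7   1.9] yaw -1.279
```

```bash
python3 -m pendant '0 0 0 -0.1827;0 0 0 -0.1827;0 0 0 -0.1827;0 0 0 -0.1827;0 0 0 -0.1827;0 0 0 -0.1827;0 0 0 -0.1828;0 0 0 0'; python3 -m pendant '0.0375 0.0201 0 0;0.0375 0.0201 0 0;0.0375 0.0201 0 0;0.0375 0.0201 0 0;0.0375 0.0201 0 0;0.0375 0.0201 0 0;0.0375 0.0201 0 0;0.0375 0.0201 0 0;0.0375 0.0201 0 0'; python3 -m pendant '0 0 0 0; 0 0 0.03 0;0 0 0 0;0 0 0 0'; python3 st.py 692.8 -32.3 37 1.493
python3 - <<'E'
from h import *
a=cap('top','top2.png')['color'][90:190,240:430];b=cap('scene','scene2.png')['color'][130:330,150:400]
a=cv2.resize(a,(760,400),interpolation=cv2.INTER_CUBIC);b=cv2.resize(b,(750,600),interpolation=cv2.INTER_CUBIC)
cv2.imwrite('pics/a2.png',a[:,:,::-1]);cv2.imwrite('pics/b2.png',b[:,:,::-1])
E
```

```text
time_s: 5.42
eef_pos: [486.5, -355.5, 135.8]
ee_rot: [-0.001, 0.735, 0.678, 0.0]
force: [-0.8, -0.2, -1.6]
grip_width: 0.224
grip_force: 49.5
time_s: 6.55
eef_pos: [693.8, -32.0, 135.9]
ee_rot: [-0.0, 0.736, 0.677, -0.0]
force: [0.7, -0.8, -1.8]
grip_width: 0.218
grip_force: 49.5
time_s: 7.05
eef_pos: [693.5, -33.9, 107.3]
ee_rot: [0.0, 0.735, 0.678, 0.0]
force: [-0.4, 0.6, -1.8]
grip_width: 0.223
grip_force: 49.5
t 7.05 pos [693.5 -33.9 107.3] h 1.491 F [-0.4  0.6 -1.8] grip 0.223 49.5
 total shift now-axes [ 2. -1. 70.]  after-turn axes [ 1.5 -0.8 70.3] yaw -0.002
```

View pics/b2.png

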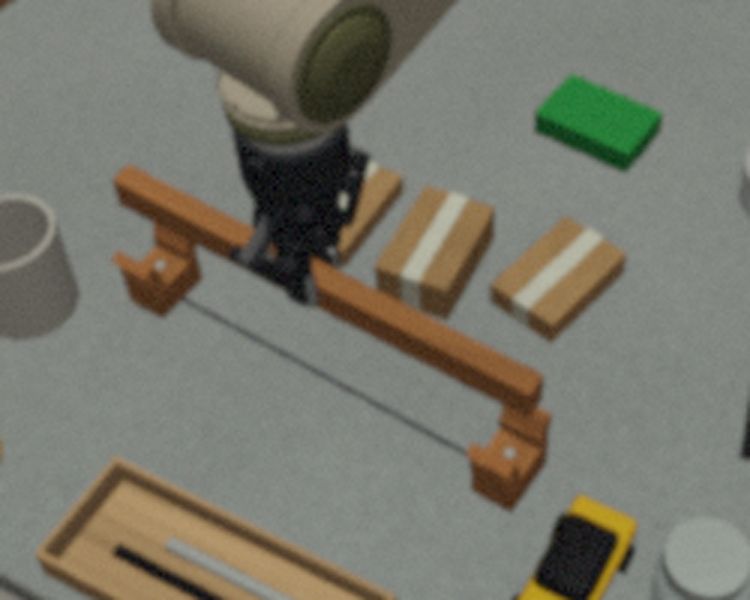

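View pics/a2.png

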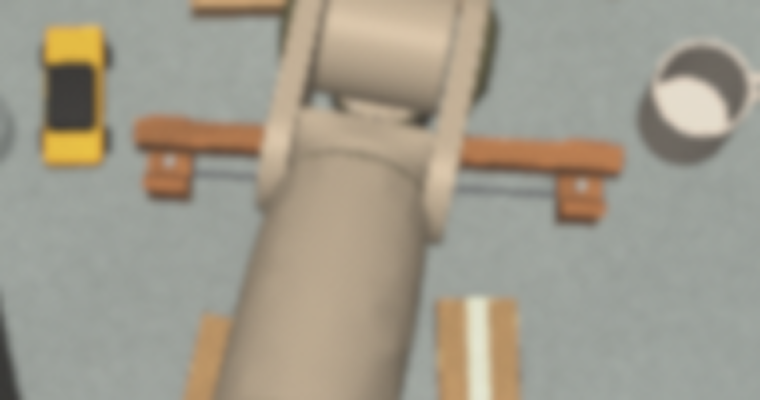

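The bar is held above the posts, parallel to the line between them. The notch-floor dots show at (159,266) and (509,453) in the scene crop, and at (170,160) and (582,186) in the top crop. I'll project both dots and the bar's ends.

Run:
```python
from seg import *
s=cap('scene');c=cap('top')
R,L=[px2w(s,150+u/3-.33,130+v/3-.33,33) for u,v in((159,266),(509,453))];print('scene',R,L)
L2,R2=[px2w(c,240+u/4-.37,90+v/4-.37,33) for u,v in((170,160),(582,186))];print('top',R2,L2)
for R,L in((R,L),(R2,L2)): d=L-R;print((L+R)/2,np.linalg.norm(d),np.arctan2(-d[0],d[1]))
# bar upper-back edge ends: outline corners, z top ~ 107-6.9+30=130 (bar bottom=tcp-7)
for u,v in ((122,170),(540,378)): print('bar top edge far?',px2w(s,150+u/3-.33,130+v/3-.33,130))
for u,v in ((135,134),(624,160)): print('bar ends top view',px2w(c,240+u/4-.37,90+v/4-.37,125))
```

```text
scene [ 681.69537004 -201.79101443   33.        ] [708.07777941 137.23863883  33.        ]
top [ 682.06239606 -201.19562327   33.        ] [710.98682813 137.9266431   33.        ]
[694.88657473 -32.2761878   33.        ] 340.05460931540006 -0.07766090207226443
[696.5246121  -31.63449009  33.        ] 340.35354313092444 -0.08508611882984635
bar top edge far? [ 673.69284958 -221.82310476  130.        ]
bar top edge far? [700.24047142 156.30491005 130.        ]
bar ends top view [705.53484426 157.12194719 125.        ]
bar ends top view [ 677.01273164 -221.58722958  125.        ]
```

```bash
python3 -m pendant '0.0015 0.002 0 0; 0 0 0.02 0; 0 0 0.02 0; 0 0 0.015 0;0 0 0.008 0;0 0 0 0'; python3 st.py 695.5 -32 40 1.49;  python3 -m pendant '0 0 0.003 0;0 0 0.001 0;0 0 0 0'; python3 st.py 695.5 -32 40 1.49
```

```text
time_s: 8.0
eef_pos: [695.3, -31.9, 42.9]
ee_rot: [-0.0, 0.734, 0.679, -0.0]
force: [0.6, 0.1, -1.1]
grip_width: 0.225
grip_force: 49.5
t 8.0 pos [695.3 -31.9  42.9] h 1.493 F [ 0.6  0.1 -1.1] grip 0.225 49.5
 total shift now-axes [-0.  0.  3.]  after-turn axes [-0.   0.2  2.9] yaw 0.003
time_s: 8.38
eef_pos: [695.6, -32.0, 39.9]
ee_rot: [0.0, 0.734, 0.679, 0.0]
force: [-1.0, 0.4, 1.7]
grip_width: 0.224
grip_force: 49.9
t 8.38 pos [695.6 -32.   39.9] h 1.493 F [-1.   0.4  1.7] grip 0.224 49.9
 total shift now-axes [-0. -0. -0.]  after-turn axes [-0.  -0.1 -0.1] yaw 0.003
```

```bash
python3 -m pendant '0 0 0 0;0 0 0 0;0 0 0 0;0 0 -0.005 0;0 0 -0.02 0;0 0 -0.03 0;0 0 -0.03 0;0 0 0 0' 0.6; python3 -m pendant '0 0 0 0.1866;0 0 0 0.1866;0 0 0 0.1866;0 0 0 0.1866;0 0 0 0.1866;0 0 0 0.1866;0 0 0 0.1866;0 0 0 0.1866;0 0 0 0' 0.4; python3 st.py 463 -113 4 0
```

```text
time_s: 9.38
eef_pos: [696.8, -32.2, 128.6]
ee_rot: [0.003, 0.734, 0.679, 0.002]
force: [0.2, -0.4, -0.4]
grip_width: 0.601
grip_force: 0.0
time_s: 10.5
eef_pos: [695.2, -31.9, 124.1]
ee_rot: [-0.0, 1.0, 0.001, -0.0]
force: [-1.0, -1.1, -0.2]
grip_width: 0.402
grip_force: 0.0
t 10.5 pos [695.2 -31.9 124.1] h 0.002 F [-1.  -1.1 -0.2] grip 0.402 0.0
 total shift now-axes [-232.   81.  120.]  after-turn axes [-232.2   81.1  120.1] yaw 0.002
```

```bash
python3 -m pendant '-0.0332 0.0116 0 0;-0.0332 0.0116 0 0;-0.0332 0.0116 0 0;-0.0332 0.0116 0 0;-0.0332 0.0116 0 0;-0.0332 0.0116 0 0;-0.0332 0.0116 0 0;0 0 0 0'
python3 - <<'E'
from h import *
c=cap('scene','scene3.png');b=cv2.resize(c['color'][130:330,150:400],(750,600),interpolation=cv2.INTER_CUBIC)
cv2.imwrite('pics/b3.png',b[:,:,::-1])
for g in (-190,190): # predicted seated bar top corners
  for x in(-10,10): 
    u=w2px(c,[695.5+.9967*x+.0809*g,-32-.0809*x+.9967*g,63]); print((np.array(u)-[150,130])*3)
E
python3 st.py 463 -113 4 0
```

```text
time_s: 11.5
eef_pos: [461.7, -113.5, 124.5]
ee_rot: [-0.0, 1.0, 0.001, -0.0]
force: [0.3, -0.2, 0.9]
grip_width: 0.399
grip_force: 0.0
[141.46330025 223.76671544]
[124.63461867 239.27864221]
[538.75922783 433.23556868]
[524.28243933 453.47204041]
t 11.55 pos [ 462.9 -113.4  124.7] h 0.002 F [ 0.  -0.2 -0.3] grip 0.402 0.0
 total shift now-axes [  0.  -0. 121.]  after-turn axes [ 1.000e-01 -4.000e-01  1.207e+02] yaw 0.002
```

View pics/b3.png

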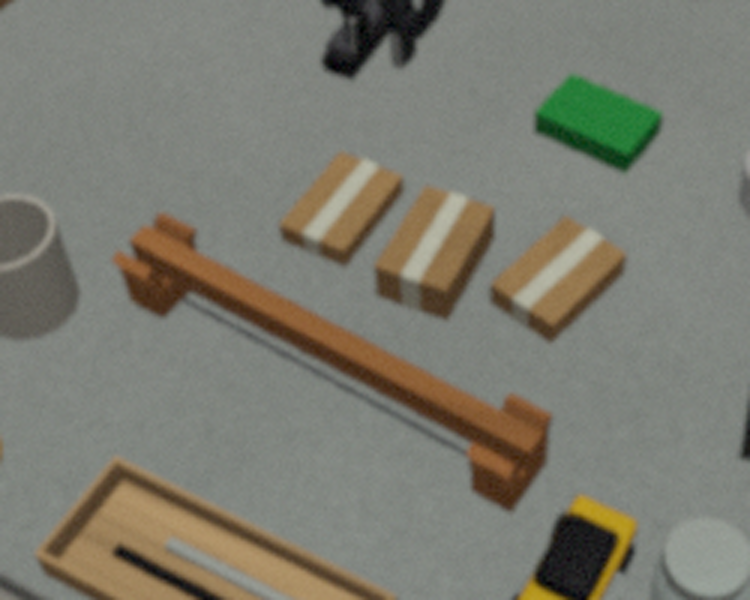

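The crop shows the bar seated in both notches, with its ends at (140,232) and (535,440) as predicted. Now I push the right-hand parcel, the thin one.

```bash
python3 -m pendant '0 0 0.04 0;0 0 0.04 0;0 0 0.03 0;0 0 0.01 0;0 0 0 0'; python3 -m pendant '0.015 0 0 0;0.015 0 0 0;0.02 0 0 0;0.02 0 0 0'; python3 st.py 650 -113 4 0;python3 -m pendant '0.02 0 0 0;0.02 0 0 0;0.02 0 0 0;0.02 0 0 0;0.015 0 0 0;0.01 0 0 0;0.01 0 0 0;0.005 0 0 0;0 0 0 0'; python3 st.py 650 -113 4 0
```

```text
time_s: 12.18
eef_pos: [463.5, -113.1, 4.4]
ee_rot: [-0.0, 1.0, 0.001, -0.0]
force: [-0.8, 0.5, 0.3]
grip_width: 0.399
grip_force: 0.0
time_s: 12.68
eef_pos: [534.3, -113.3, 5.7]
ee_rot: [0.0, 1.0, 0.0, 0.001]
force: [-1.1, 0.2, -0.7]
grip_width: 0.396
grip_force: 0.5
t 12.68 pos [ 534.3 -113.3    5.7] h 0.001 F [-1.1  0.2 -0.7] grip 0.396 0.5
 total shift now-axes [116.  -0.   2.]  after-turn axes [115.7  -0.3   1.7] yaw 0.001
time_s: 13.8
eef_pos: [653.4, -113.2, 4.3]
ee_rot: [0.0, 1.0, 0.0, 0.0]
force: [-0.1, 0.3, -0.4]
grip_width: 0.398
grip_force: 0.0
t 13.8 pos [ 653.4 -113.2    4.3] h 0.0 F [-0.1  0.3 -0.4] grip 0.398 0.0
 total shift now-axes [-3. -0.  0.]  after-turn axes [-3.4 -0.2  0.3] yaw 0.0
```

```bash
python3 -m pendant '-0.02 0 0 0;-0.02 0 -0.02 0;-0.02 0 -0.04 0;-0.02 0 -0.04 0;0 0 0 0.105;0 0 0 0.105;0 0 0 0'; python3 -m models 2>/dev/null; python3 st.py 450.7 106.5 4 -0.21
python3 - <<'E'
from seg import *
cs=[cap('top'),cap('scene')]
B=[blobs(c,cv2.morphologyEx(brown(c),cv2.MORPH_CLOSE,np.ones((5,5)))) for c in cs]
E
python3 - <<'E'
from h import *
c=cap('scene');b=cv2.resize(c['color'][130:330,150:400],(750,600),interpolation=cv2.INTER_CUBIC)
cv2.imwrite('pics/b4.png',b[:,:,::-1])
E
```

```text
time_s: 14.68
eef_pos: [573.0, -113.2, 104.3]
ee_rot: [-0.0, 0.995, -0.104, 0.0]
force: [0.0, 1.2, 0.9]
grip_width: 0.404
grip_force: 0.0
t 14.68 pos [ 573.  -113.2  104.3] h -0.209 F [0.  1.2 0.9] grip 0.404 0.0
 total shift now-axes [-165. -189.  100.]  after-turn axes [-165.4 -189.3  100.3] yaw 0.001
```

View pics/b4.png

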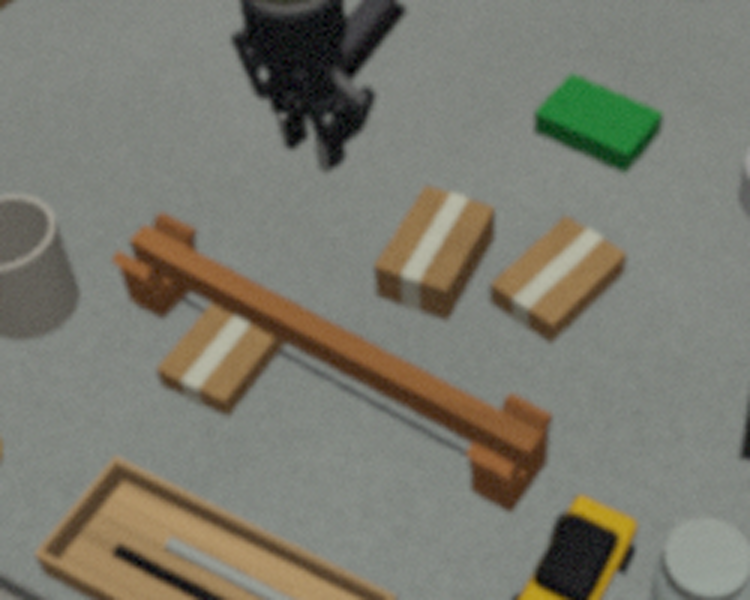

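The thin parcel is under the bar with its front edge near (195,390). I'll compute that edge's position and go on to the left-hand parcel.

```bash
python3 - <<'E'
from h import *
c=cap('scene')
for u,v in((162,372),(228,410)):
  p=px2w(c,150+u/3-.33,130+v/3-.33,23);d=p[:2]-[695.5,-32];print(p,'xg',d[0]*.9967-d[1]*.0809,'yg',d[0]*.0809+d[1]*.9967)
E
python3 -m pendant '-0.0276 -0.0315 0 0;-0.0276 -0.0315 0 0;-0.0276 -0.0315 0 0;-0.0276 -0.0315 0 0;-0.0276 -0.0315 0 0;-0.0276 -0.0315 0 0;0 0 0 0';python3 -m pendant '0 0 0.04 0;0 0 0.03 0;0 0 0.02 0;0 0 0.01 0;0 0 0 0'; python3 st.py 450.7 106.5 4 -0.21
```

```text
[ 762.2691196  -140.05910142   23.        ] xg 75.29076280798205 yg -102.30088461265895
[767.67179898 -73.60470304  23.        ] xg 75.29945252162298 yg -35.62870898301932
time_s: 15.75
eef_pos: [449.3, 107.9, 104.4]
ee_rot: [-0.0, 0.995, -0.103, -0.0]
force: [1.2, -1.0, 0.0]
grip_width: 0.4
grip_force: 0.0
time_s: 16.38
eef_pos: [450.6, 105.8, 4.1]
ee_rot: [0.0, 0.994, -0.105, -0.0]
force: [0.1, 0.5, -0.4]
grip_width: 0.399
grip_force: 0.0
t 16.38 pos [450.6 105.8   4.1] h -0.21 F [ 0.1  0.5 -0.4] grip 0.399 0.0
 total shift now-axes [-0. -1.  0.]  after-turn axes [-0.1 -0.7  0.1] yaw -0.0
```

```bash
python3 -m pendant '0.015 0 0 0;0.015 0 0 0;0.02 0 0 0;0.02 0 0 0;0.02 0 0 0;0.02 0 0 0;0.02 0 0 0'; python3 -m pendant '0.02 0 0 0;0.02 0 0 0;0.015 0 0 0;0.015 0 0 0;0.01 0 0 0;0.01 0 0 0;0 0 0 0'; python3 st.py 660 60 4 -0.21; python3 -m pendant '-0.02 0 0 0;-0.02 0 -0.02 0;-0.02 0 -0.04 0;-0.02 0 -0.04 0;-0.02 0 -0.01 0; -0.03 0 0 0;-0.03 0 0 0;-0.02 0 0 0;0 0 0 0'
python3 - <<'E'
from h import *
c=cap('scene');b=cv2.resize(c['color'][130:330,150:400],(750,600),interpolation=cv2.INTER_CUBIC)
cv2.imwrite('pics/b5.png',b[:,:,::-1])
E
```

```text
time_s: 17.25
eef_pos: [578.3, 78.9, 5.2]
ee_rot: [-0.0, 0.995, -0.105, 0.0]
force: [-2.7, 0.1, -0.3]
grip_width: 0.4
grip_force: 1.0
time_s: 18.12
eef_pos: [666.3, 60.1, 4.8]
ee_rot: [0.0, 0.994, -0.105, 0.001]
force: [0.7, 0.3, 0.4]
grip_width: 0.402
grip_force: 0.0
t 18.12 pos [666.3  60.1   4.8] h -0.21 F [0.7 0.3 0.4] grip 0.402 0.0
 total shift now-axes [-6.  1.  1.]  after-turn axes [-6.2  1.4  0.8] yaw -0.0
time_s: 19.25
eef_pos: [488.9, 98.1, 114.7]
ee_rot: [0.0, 0.995, -0.104, 0.0]
force: [1.0, -0.5, 0.6]
grip_width: 0.399
grip_force: 0.0
```

View pics/b5.png

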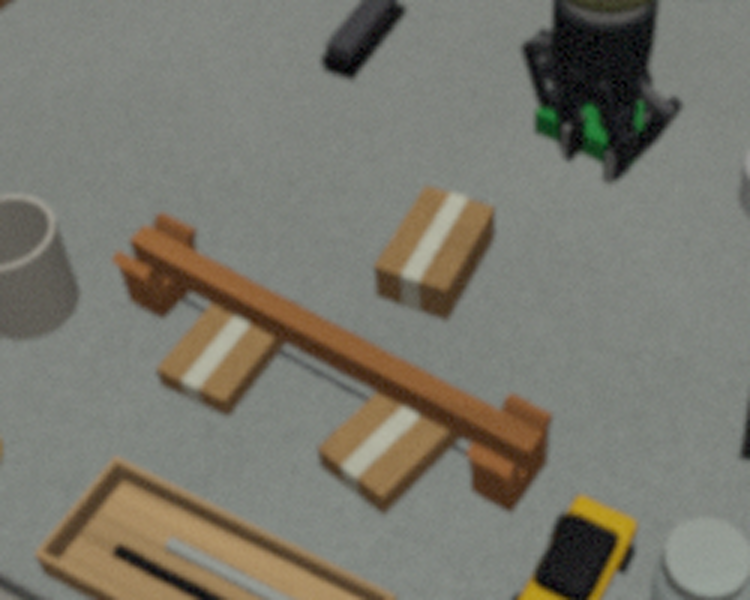

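Both fitting parcels are beyond the bar, with front edges at (195,390) and (350,480). Now I measure the thick one.

```bash
python3 - <<'E'
from seg import *
cs=[cap('top'),cap('scene')];ms=[]
for c in cs:
    m=cv2.morphologyEx(brown(c),cv2.MORPH_OPEN,np.ones((2,2)));
    u=np.array(w2px(c,[556,-11,35])).astype(int);k=np.zeros_like(m);k[u[1]-27:u[1]+27,u[0]-27:u[0]+27]=1
    m=cv2.morphologyEx(m*k,cv2.MORPH_CLOSE,np.ones((15,15)))
    n,l,st,ce=cv2.connectedComponentsWithStats(m);i=1+st[1:,4].argmax();ms.append((l==i).astype(float));print(st[i],ce[i])
for j in ([0],[1],[0,1]): print(j,fit([cs[i] for i in j],[ms[i] for i in j],[556,-11,.1],(100,66,41)))
E
python3 st.py 550 -11 20 0.1
```

```text
[ 301  161   40   40 1225] [319.40244898 178.45387755]
[ 276  193   40   44 1110] [295.56126126 214.31801802]
[0] (array([557.58770916,  23.41613188,   1.67724942]), np.float64(525.0980392156863))
[1] (array([ 5.52170832e+02, -9.54316768e+00,  1.24388367e-01]), np.float64(106.54509803921567))
[0, 1] (array([ 5.52618229e+02, -9.43490043e+00,  1.05527717e-01]), np.float64(733.3921568627451))
t 19.4 pos [490.4  97.7 114.5] h -0.21 F [ 0.1  0.2 -0.6] grip 0.4 0.0
 total shift now-axes [81. 94. 95.]  after-turn axes [ 48.5 114.1  94.5] yaw -0.31
```

```bash
python3 -m pendant '0 0 0 -0.16;0 0 0 -0.16;0.0124 0.0283 0 0;0.0124 0.0283 0 0;0.0124 0.0283 0 0;0.0124 0.0283 0 0;0 0 0 0' 1;  python3 st.py 552 -9.5 5 0.11; python3 -m pendant '0 0 0.03 0;0 0 0.02 0;0 0 0.02 0;0 0 0.02 0;0 0 0.02 0;0 0 0 0'; python3 st.py 552 -9.5 5 0.11
```

```text
time_s: 20.27
eef_pos: [552.4, -11.0, 113.9]
ee_rot: [0.0, 0.999, 0.054, 0.0]
force: [-0.6, 0.6, -0.1]
grip_width: 1.002
grip_force: 0.0
t 20.27 pos [552.4 -11.  113.9] h 0.107 F [-0.6  0.6 -0.1] grip 1.002 0.0
 total shift now-axes [ -0.  -2. 109.]  after-turn axes [ -0.2  -1.5 108.9] yaw -0.003
time_s: 21.02
eef_pos: [550.4, -8.5, 3.2]
ee_rot: [-0.0, 0.998, 0.055, -0.001]
force: [-0.7, -0.3, 0.1]
grip_width: 1.001
grip_force: 0.0
t 21.02 pos [550.4  -8.5   3.2] h 0.11 F [-0.7 -0.3  0.1] grip 1.001 0.0
 total shift now-axes [ 1.  1. -2.]  after-turn axes [ 1.5  1.2 -1.8] yaw 0.0
```

```bash
python3 -m pendant '0 0 0 0;0 0 0 0;0 0 0 0;0 0 0 0' 0 25; python3 -m pendant '0 0 0 0.064;0 0 0 0.064;0 0 0 0.063;0.015 0 0 0;0.02 0 0 0;0.02 0 0 0;0.015 0 0 0;0 0 0 0'; for i in 1; do python3 -m pendant '0.003 0 0 0;0.003 0 0 0;0 0 0 0'; python3 -m pendant '0.002 0 0 0;0 0 0 0';python3 -m pendant '0.002 0 0 0;0 0 0 0'; done
```

```text
time_s: 21.52
eef_pos: [552.1, -9.4, 5.6]
ee_rot: [0.0, 0.998, 0.055, 0.001]
force: [-1.5, -1.7, 6.9]
grip_width: 0.773
grip_force: 29.1
time_s: 22.52
eef_pos: [622.6, -14.8, 5.6]
ee_rot: [0.0, 0.999, -0.04, 0.002]
force: [2.7, 1.3, 3.3]
grip_width: 0.769
grip_force: 28.8
time_s: 22.9
eef_pos: [626.5, -15.0, 5.6]
ee_rot: [-0.0, 0.999, -0.04, -0.001]
force: [-7.3, 1.8, 11.8]
grip_width: 0.769
grip_force: 30.1
time_s: 23.15
eef_pos: [628.3, -15.1, 5.6]
ee_rot: [-0.0, 0.999, -0.04, -0.001]
force: [-10.0, 1.2, 12.1]
grip_width: 0.771
grip_force: 30.2
time_s: 23.4
eef_pos: [630.3, -15.3, 5.6]
ee_rot: [-0.0, 0.999, -0.04, -0.001]
force: [-9.7, 1.1, 11.5]
grip_width: 0.772
grip_force: 30.2
```

```bash
python3 -m pendant '0 0 -0.0015 0;0.002 0 0 0;0 0 0 0'; python3 -m pendant '0.002 0 0 0;0 0 0 0';python3 -m pendant '0.002 0 0 0;0 0 0 0'
python3 - <<'E'
from h import *
c=cap('scene');b=cv2.resize(c['color'][160:300,180:340],(685,600),interpolation=cv2.INTER_CUBIC)
cv2.imwrite('pics/b6.png',b[:,:,::-1])
E
```

```text
time_s: 23.78
eef_pos: [632.9, -15.7, 5.7]
ee_rot: [-0.0, 0.999, -0.04, -0.0]
force: [-3.1, 1.1, 0.2]
grip_width: 0.767
grip_force: 28.8
time_s: 24.02
eef_pos: [635.1, -16.0, 5.7]
ee_rot: [-0.0, 0.999, -0.04, -0.0]
force: [-1.8, 0.7, 0.2]
grip_width: 0.769
grip_force: 28.8
time_s: 24.28
eef_pos: [637.3, -16.2, 5.7]
ee_rot: [0.0, 0.999, -0.04, 0.0]
force: [-0.3, 1.5, -1.1]
grip_width: 0.772
grip_force: 28.6
```

View pics/b6.png

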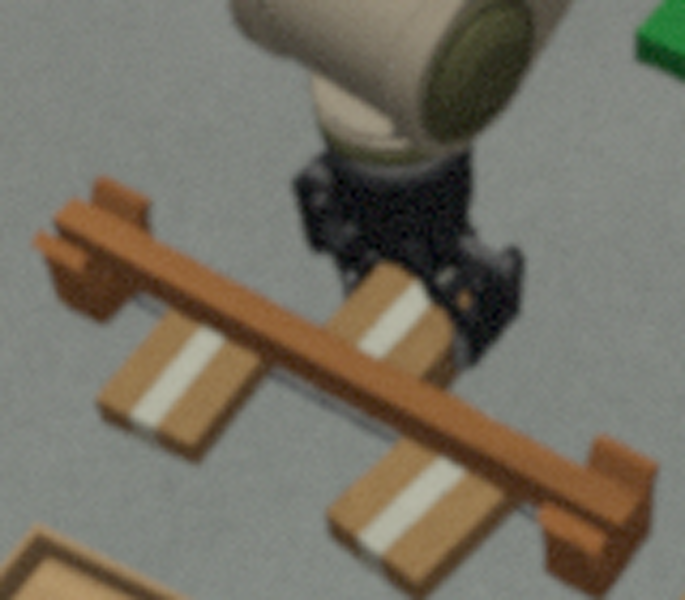

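The parcel is at the bar, about to touch it. I'll go on in small steps and watch the force.

```bash
python3 -m pendant '0.001 0 0 0;0 0 0 0'; python3 -m pendant '0.001 0 0 0;0 0 0 0';python3 -m pendant '0.001 0 0 0;0 0 0 0';python3 -m pendant '0.001 0 0 0;0 0 0 0'
```

```text
time_s: 24.58
eef_pos: [637.9, -16.3, 5.7]
ee_rot: [0.0, 0.999, -0.04, -0.0]
force: [-2.7, -0.1, -0.9]
grip_width: 0.772
grip_force: 28.6
time_s: 24.82
eef_pos: [638.2, -16.3, 5.7]
ee_rot: [0.0, 0.999, -0.04, -0.001]
force: [-7.4, 0.1, 1.8]
grip_width: 0.768
grip_force: 28.8
time_s: 25.08
eef_pos: [638.3, -16.4, 5.7]
ee_rot: [0.0, 0.999, -0.04, -0.002]
force: [-13.7, 0.2, 5.9]
grip_width: 0.768
grip_force: 29.2
time_s: 25.32
eef_pos: [638.4, -16.4, 5.7]
ee_rot: [0.0, 0.999, -0.04, -0.004]
force: [-20.3, -0.6, 9.7]
grip_width: 0.767
grip_force: 28.7
```

Force rose to 20 N with no further advance, so the thick parcel is stopped by the bar. Next I slide it back and across to the mat.

```bash
python3 -m pendant '-0.005 0 0 0;-0.01 0 0 0;-0.02 0 0 0;-0.025 0 0 0;-0.025 0 0 0;-0.025 0 0 0;-0.025 0 0 0;-0.02 0 0 0;-0.015 0 0 0;0 0 0 0'; python3 -m pendant '0 -0.015 0 0;0 -0.025 0 0;0 -0.03 0 0;0 -0.03 0 0;0 -0.03 0 0;0 -0.03 0 0;0 -0.03 0 0;0 -0.03 0 0;0 -0.03 0 0;0 -0.03 0 0'; python3 st.py 497 351 6 -0.08
```

```text
time_s: 26.58
eef_pos: [470.9, -2.6, 6.0]
ee_rot: [-0.0, 0.999, -0.041, 0.0]
force: [0.0, -0.3, -3.0]
grip_width: 0.769
grip_force: 28.7
time_s: 27.82
eef_pos: [494.2, 278.6, 5.7]
ee_rot: [-0.0, 0.999, -0.04, 0.0]
force: [1.1, -0.9, -0.7]
grip_width: 0.767
grip_force: 28.9
t 27.82 pos [494.2 278.6   5.7] h -0.08 F [ 1.1 -0.9 -0.7] grip 0.767 28.9
 total shift now-axes [ -3. -72.  -0.]  after-turn axes [ -3.  -72.4  -0.3] yaw -0.0
```

```bash
python3 -m pendant '-0.001 -0.025 0 0;-0.001 -0.025 0 0;-0.001 -0.015 0 0;0 -0.007 0 0;0 0 0 -0.094;0 0 0 -0.093;0 0 0 -0.093;0 0 0 0'; python3 st.py 497 351 6 0.2; python3 -m pendant '0 0 0 0;0 0 0 0;0 0 0 0;0 0 -0.01 0;0 0 -0.03 0;0 0 -0.04 0;0 0 -0.04 0;-0.04 0 -0.03 0;-0.04 0.03 -0.02 0;0 0 0 0' 1; python3 -m pendant '-0.04 0.05 0 0;-0.04 0.05 0 0;-0.02 0.05 0 0;0 0.05 0 0;0 0.04 0 0;0 0 0 0'
python3 - <<'E'
from h import *
c=cap('top');b=cv2.resize(c['color'][80:310,190:470],(728,598),interpolation=cv2.INTER_CUBIC)
cv2.imwrite('pics/b7.png',b[:,:,::-1])
c=cap('scene');b=cv2.resize(c['color'][130:340,150:500],(800,480),interpolation=cv2.INTER_CUBIC)
cv2.imwrite('pics/b8.png',b[:,:,::-1])
E
```

```text
time_s: 28.82
eef_pos: [497.1, 348.2, 5.7]
ee_rot: [-0.0, 0.995, 0.099, -0.0]
force: [0.4, 0.9, -3.5]
grip_width: 0.77
grip_force: 28.9
t 28.82 pos [497.1 348.2   5.7] h 0.198 F [ 0.4  0.9 -3.5] grip 0.77 28.9
 total shift now-axes [ 0. -3. -0.]  after-turn axes [ 0.4 -2.8 -0.3] yaw -0.002
time_s: 30.08
eef_pos: [423.5, 302.3, 178.2]
ee_rot: [-0.0, 0.995, 0.099, 0.001]
force: [0.2, 0.2, -0.3]
grip_width: 1.001
grip_force: 0.0
time_s: 30.82
eef_pos: [376.5, 49.0, 176.1]
ee_rot: [0.0, 0.995, 0.097, 0.0]
force: [0.2, -0.0, 0.7]
grip_width: 1.001
grip_force: 0.0
```

View pics/b7.png

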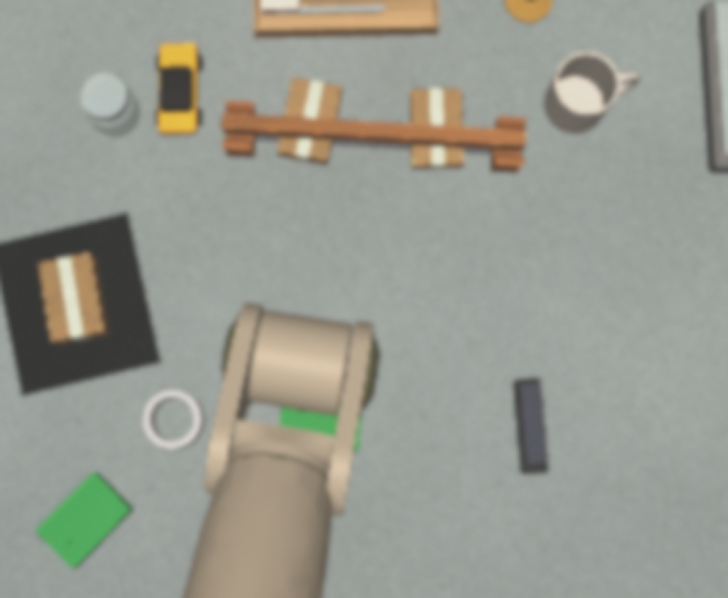

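View pics/b8.png

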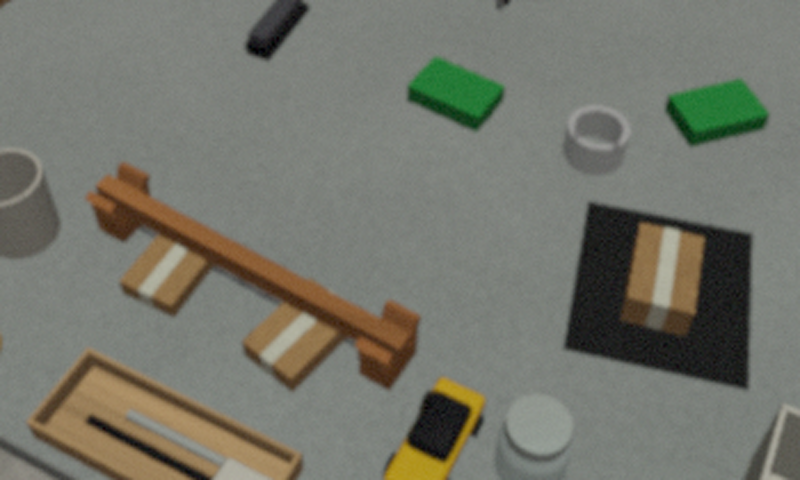

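The thick parcel is wholly on the mat at (70,297) in the top crop, both others are through, and the bystanders are in place. One numeric check of the bar before handing in.

Run:
```python
from seg import *
c=cap('top');m=brown(c).astype(float)
# strip of bare bar between parcels: row centroid at the middle vs predicted silhouette
def cen(mm,u): col=mm[118:145,u-2:u+3]; r=np.arange(118,145)[:,None]; return (col*r).sum()/col.sum()
for off in (-4,0,4,8):
    p=sil(c,box(695.5+off*.9967,-32-.0809*off,1.490,380,20,33,63))
    print(off,[round(cen(m,u)-cen(p,u),2) for u in (327,333,338,343,374)])
```

```text
-4 [np.float64(-3.17), np.float64(-3.01), np.float64(-2.8), np.float64(-3.12), np.float64(-2.93)]
0 [np.float64(-1.97), np.float64(-1.82), np.float64(-1.61), np.float64(-1.94), np.float64(-1.78)]
4 [np.float64(-0.84), np.float64(-0.71), np.float64(-0.49), np.float64(-0.76), np.float64(-0.57)]
8 [np.float64(0.43), np.float64(0.56), np.float64(0.76), np.float64(0.48), np.float64(0.69)]
```

Run:
```python
from seg import *
from scipy.optimize import minimize
cs=[cap('top'),cap('scene')];M=[brown(c).astype(float) for c in cs]
for z in (33,37):
  for off in (0,2,4,6,8):
    e=[]
    for c,m in zip(cs,M):
        # bare-bar section between the two through parcels
        x0=695.5+off*.9967+.0809*8;y0=-32-.0809*off+8
        p=sil(c,box(x0,y0,1.490,50,20,z,z+30));w=sil(c,box(695.5+.6,-24,1.490,46,90,15,70))>.5
        e.append(round(np.abs(m-sil(c,box(x0,y0,1.490,120,20,z,z+30)))[w].sum(),1))
    print(z,off,e)
```

```text
33 0 [np.float64(53.5), np.float64(59.6)]
33 2 [np.float64(35.4), np.float64(29.3)]
33 4 [np.float64(18.3), np.float64(49.6)]
33 6 [np.float64(10.8), np.float64(92.8)]
33 8 [np.float64(17.9), np.float64(132.9)]
37 0 [np.float64(42.5), np.float64(106.7)]
37 2 [np.float64(24.4), np.float64(66.6)]
37 4 [np.float64(13.8), np.float64(35.6)]
37 6 [np.float64(14.0), np.float64(44.6)]
37 8 [np.float64(27.9), np.float64(88.9)]
```

The bar is about 4 mm across, against the notch wall and seated, which is within tolerance.

```bash
python3 -c "
from rig import ctrl
print(ctrl.finish_job())"
```

```text
the job is handed in; nothing more can be done
None
```

I handed the job in at about 31 s of the 72 s allowed; no verdict came back. By my last pictures, the bar lies in both notches about 4 mm off centre (limit 8), both fitting parcels are through, the thick one was stopped by the bar and now lies wholly on the mat, and nothing else had moved.

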